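# Put the medicines away, fold the lid stay, shut the chest and scan its label

### The arm

A 6-joint arm with a two-finger parallel gripper is mounted at the origin on the work surface. World frame = base frame: x ahead of the robot, y to its left, z up, the work surface at z = 0. Lengths are in m, angles in rad, forces in N, time in s.
With the tool pointing down it reaches from about 0.35 to 0.775 m from the base axis. Payload 7.3 kg.
Tool frame: the origin (TCP) lies at the centre of the arm's flange, where the gripper is bolted on; the fingertips stand 178 mm ahead of it and the grasp point (between the pads) lies 159 mm ahead of it; z points along the fingers, y is the line along which they close (so a half turn about z gives the same grasp; the last joint's range is limited). The gripper opens to 92 mm and grips with 3 to 60 N. Pads are 19 mm wide; open, the fingers measure 130 mm over their backs; the gripper's body (75 mm by 190 mm) begins 47 mm behind the grasp point.
Start: joints at [-0.146, 0.342, 1.524, -0, 1.275, -0.146], TCP at [0.525, 0, 0.405] pointing down, gripper open.
Joint ranges: [-2.53, 2.53], [-0.77, 2.02], [0.04, 2.7], [-1, 4.14], [0.28, 2.66], [-3.11, 3.11]. Speed limits (rad/s): [2.57, 2.57, 3.14, 3.14, 3.14, 3.14].

### API

Orientations are given as [roll, pitch, yaw] about the fixed x, y, z axes, in that order (R = Rz(yaw) Ry(pitch) Rx(roll)).
In Python, from cell import robot, eyes gives the robot as it stands (robot), with the cameras (eyes).
- The arm moves only by the shell command python3 drive.py 'ROWS' [OPENING] [FORCE]. ROWS is a JSON list of rows, 1 to 8 of them, each of 6 numbers: dx, dy, dz in shares of 25 cm (1.0 is 25 cm), then a rotation vector rx, ry, rz in fractions of the full range, 1 being 4 rad; each row shifts and turns the commanded pose from where the row before left it, along the tool's axes as they then stand; what a row does not reach is not made up. A row lasts 1/12 s, in which the tool goes at most 0.0417 m and 0.125 rad, less where a joint would pass 70% of its speed; a pose out of reach is approached as far as the arm can. OPENING is the finger opening in m, set as the command begins (- or left out keeps the last). The fingers move at their own pace and stop on an object; FORCE is the grip in N (left out, the last holds). Time passes only in rows, so rows that do not move let the fingers close. It prints the time, the measured TCP pose, the force, the opening and the grip force at its end. No shift or turn number may pass 1 either way. Input that does not fit is refused with a message, and nothing moves.
- robot.observe(): the state, without advancing time (a new reading comes with each control period).
- eyes.read_camera(name): name is "scene" or "side" or "wrist"; returns a dict with "image" (420x560x3 uint8, red, green, blue), "fx", "fy", "cx", "cy" (pixels), "pose" (4x4, takes a point from camera to world coordinates). Camera axes: x right, y down, z forward; pixel columns grow to the right and rows downward; lengths in m; the calibration is good to about 2 mm. A picture is of the moment at which its call begins. There is no depth.
- robot.hand_in(): hands the job in; it is judged then, once.
The state is a dict: "time": time; "qpos": joint angles; "qvel": joint speeds; "joint_efforts": joint torques, N m; "tool_pos": TCP position; "tool_rot": TCP orientation; "contact_force": force on the tool from outside, world axes, zero at the start; "torque": the same for the moment, N m; "opening": finger opening in m; "grip_force": force on a finger pad.
Only numpy, scipy, OpenCV 4.12 (cv2) and the standard library are available. Lean on these libraries where they do the work, as an engineer would, in place of code of your own. Each camera call takes 0.05 s, during which the arm holds its last target. There are 200 camera calls.

### The job

Put every carton and pill jar that is out on the left of the table into the open medicine chest, then lift the red pin at the knee of the folding lid stay up past centre to unlock it and lower the lid gently until it is fully shut. Then pick up the hand scanner, hold it level and steady for two seconds with its reading point on the square code label on top of the lid, and lay it back flat on its rubber mat. Do not knock the other things on the table.

Things in the scene. Friction and masses are not known exactly. Their poses are not given: they have to be found in the camera images.
- chest: white open-topped medicine chest, fixed, 220 x 300 x 70 mm (its x, y, z), walls and floor 6 mm thick; origin at the centre of its underside; x points from its front to its hinged back. The blue lid starts open, 10 degrees short of upright, leaning over the back of the chest, so set things down in the middle or the front. The steel stay is outside its right (-y) wall
- lid_hinge (a point): middle of the lid's hinge line, on the rim at the chest's back (110 mm along chest x, 70 mm above its underside); the hinge runs along chest y
- lid (a joint): lid angle in rad: 0 = open (80 degrees up from shut), grows as it is lowered, 1.40 = fully shut; it can go back to -0.04. The hinge is stiff: the unlocked lid stays where it is left and takes about 3 N at its front edge to push down. With the stay locked it cannot be lowered
- lid_edge (a point): middle of the lid's front (free) edge, half way through the 12 mm thick blue lid, 220 mm from the hinge; the lid is 280 mm wide (chest y). A white lip 90 mm wide and 10 mm thick stands 28 mm farther out from this edge. To lower the lid press on its outer face (which faces back and up while it is open) or on the lip
- knee (a joint): knee of the two-link stay in rad: 0 = locked (knee sagging below the straight line, against its stop), 0.25 = links in line (centre), larger = unlocked, folding up and forward; about 3.1 when the lid is shut
- stay_pivot (a point): pivot of the lower stay link on the chest's right wall, 100 mm in front of the hinge line, 12 mm below the rim. The knee moves about it on a 72 mm circle: from behind and above, over the top, to the front, drawing the lid down with it: knee right above the pivot, lid joint about 0.25; knee 40 degrees farther forward, about 0.75
- knee_pin (a point): grip point of the red lift pin at the knee, a rod 14 mm across and 58 mm long that sticks out sideways along chest -y from the knee; this point is on its axis, 16 mm from its free end and 62 mm outside the lid's side edge. Free all round; lift it up and to the front
- label (a point): centre of the 70 mm square white code label on the lid's outer face, 85 mm from the hinge line; it faces straight up when the lid is shut, about 84 mm above the table
- scanner: hand scanner lying flat: grey handle 34 mm wide, 28 mm high, from 85 mm behind to 33 mm in front of the origin, then a yellow head 48 mm wide, 36 mm high, to 78 mm in front; origin under the handle near its centre of mass, on its flat underside; x points to the nose. About 0.16 kg. The beam leaves the nose 45 degrees forward and down
- focus (a point): reading point of the scanner: the point in the beam 80 mm from its window, which is 135 mm in front of the scanner's origin (its x) and 43 mm below its underside. It reads the label when this point is within 20 mm of point label, from any side, with the scanner level within 20 degrees and held still for 1 s
- mat: black rubber mat, fixed, 260 x 130 x 3 mm (its x, y, z), on which the scanner lies; origin at the centre of its underside
- carton1: medicine carton, 70 x 30 x 24 mm (its x, y, z), closed, lying flat; origin at the centre of its underside; x runs along its length. May be absent (None). White and blue
- carton2: medicine carton, 70 x 30 x 24 mm (its x, y, z), closed, lying flat; origin at the centre of its underside; x runs along its length. May be absent (None). Yellow and white
- carton3: medicine carton, 70 x 30 x 24 mm (its x, y, z), closed, lying flat; origin at the centre of its underside; x runs along its length. May be absent (None). Green and white
- jar1: pill jar with a screw cap, 36 mm across, 52 mm tall, standing; origin at the centre of its underside; z is its axis. May be absent (None). Amber with a white cap
- jar2: pill jar with a screw cap, 36 mm across, 52 mm tall, standing; origin at the centre of its underside; z is its axis. May be absent (None). White with a blue cap
- glass: drinking glass, 68 mm across, 130 mm tall; leave it
- mug: blue mug, 80 mm across, 90 mm tall; leave it
- syrup: amber syrup bottle, 60 mm across, 150 mm tall; leave it
- spoon: steel spoon lying near the robot's right; leave it
- vitamins: white vitamin jar with green cap, 64 mm across, 110 mm tall; leave it
- plate: white plate, 150 mm across; leave it

How it is judged:
By the outcome, as a careful person would: the job done as asked, in the order asked, and still so for the second after the job is handed in, with the robot touching nothing.
Of carton1, carton2, carton3, jar1, jar2 only 3 to 4 are there at a start; the rules pass over those that are not, and their reading is None.
At some moment in a run one of carton1, carton2, carton3, scanner may be knocked a few centimetres aside while the robot is not near it.
It also fails if it takes over 200 s, if anything falls off the work surface, if the arm or the gripper's body presses on something with over 40 N, if the wrist force passes 120 N, or if a joint passes its speed limit or range.

## Working session

There is one attempt and no reset: what is moved stays moved. The work goes in short steps, Python scripts to look and compute and a shell command to move; the robot and the scene stay as the last step left them, time stands still between calls to the robot, and variables do not carry over. Pictures are saved under pics/ and viewed, at most 14 in all, crops included, and the job is handed in when it is done.

```bash
ls; mkdir -p pics
cat > h.py <<'E'
import numpy as np, cv2
from cell import robot, eyes
from scipy.spatial.transform import Rotation as R
def snap(name,fn,crop=None,s=1):
    c=eyes.read_camera(name); im=c["image"][:,:,::-1].copy()
    np.savez('pics/'+fn+'.npz',K=[c["fx"],c["fy"],c["cx"],c["cy"]],pose=c["pose"],im=im)
    if crop: x0,y0,x1,y1=crop; im=im[y0:y1,x0:x1]
    if s!=1: im=cv2.resize(im,None,fx=s,fy=s,interpolation=cv2.INTER_CUBIC)
    cv2.imwrite('pics/'+fn+'.png',im)
def px(fn,u,v,z):
    d=np.load('pics/'+fn+'.npz'); fx,fy,cx,cy=d['K']; P=d['pose']
    r=P[:3,:3]@np.array([(u-cx)/fx,(v-cy)/fy,1]); o=P[:3,3]
    return np.round(o+r*(z-o[2])/r[2],4)
def proj(fn,p):
    d=np.load('pics/'+fn+'.npz'); fx,fy,cx,cy=d['K']; P=d['pose']
    q=P[:3,:3].T@(np.array(p)-P[:3,3]); return np.round([cx+fx*q[0]/q[2],cy+fy*q[1]/q[2]],1)
def st():
    s=robot.observe(); return np.array(s['tool_pos']),R.from_euler('xyz',s['tool_rot']).as_matrix()
def rel(goal,grasp=0.159):
    "tool-axis shift bringing grasp point to goal"
    p,M=st(); return np.round(M.T@(np.array(goal)-(p+M[:,2]*grasp)),4)
E
python3 - <<'E'
from h import *
snap('scene','a');snap('side','b');snap('wrist','c')
for f in 'abc':
    d=np.load(f'pics/{f}.npz'); print(d['K'],d['pose'].round(3).tolist())
im=np.hstack([cv2.imread(f'pics/{f}.png') for f in 'bc'])
s=robot.observe();print(s['tool_pos'],s['tool_rot'],s['time'])
E
```

```text
cell.py
drive.py
pics
[444.31172474 444.31172474 275.02478638 213.04460101] [[-0.939, -0.247, 0.239, 0.251], [-0.343, 0.709, -0.616, 0.718], [-0.017, -0.66, -0.751, 1.094], [0.0, 0.0, 0.0, 1.0]]
[523.14098088 523.14098088 274.48090612 218.49761988] [[-0.897, -0.249, 0.367, 0.034], [-0.443, 0.498, -0.746, 1.004], [0.003, -0.831, -0.556, 0.95], [0.0, 0.0, 0.0, 1.0]]
[311.007587   311.007587   278.95121814 207.34352064] [[1.0, -0.001, -0.003, 0.525], [-0.002, -0.957, -0.291, 0.079], [-0.003, 0.291, -0.957, 0.384], [0.0, 0.0, 0.0, 1.0]]
[5.24905676e-01 2.32435605e-05 4.04202278e-01] [-3.14043732e+00 -1.51435726e-04  1.57079892e+00] 0.15
```

View pics/a.png

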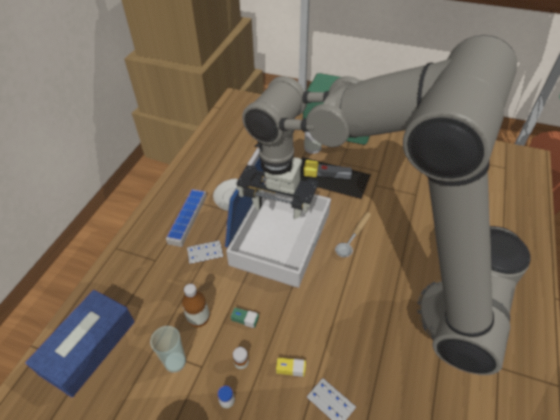

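View pics/b.png

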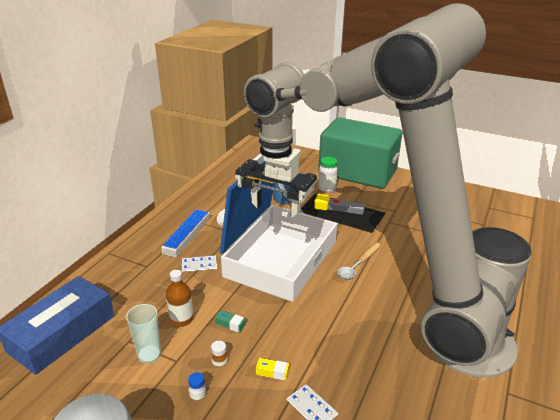

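The scene shows a green carton (side px ~231,322), a yellow carton (273,369), an amber jar (219,353) and a blue-capped jar (197,386). The chest is in the centre with its lid towards +x, and the scanner is on the mat behind it. Next I'll enlarge crops.

Run:
```python
from h import *
A=cv2.imread('pics/b.png')[300:410,170:310]; A=cv2.resize(A,None,fx=5,fy=5,interpolation=cv2.INTER_CUBIC); cv2.imwrite('pics/b1.png',A)
A=cv2.imread('pics/b.png')[150:300,210:400]; A=cv2.resize(A,None,fx=4,fy=4,interpolation=cv2.INTER_CUBIC); cv2.imwrite('pics/b2.png',A)
```

```text
(no output)
```

View pics/b1.png

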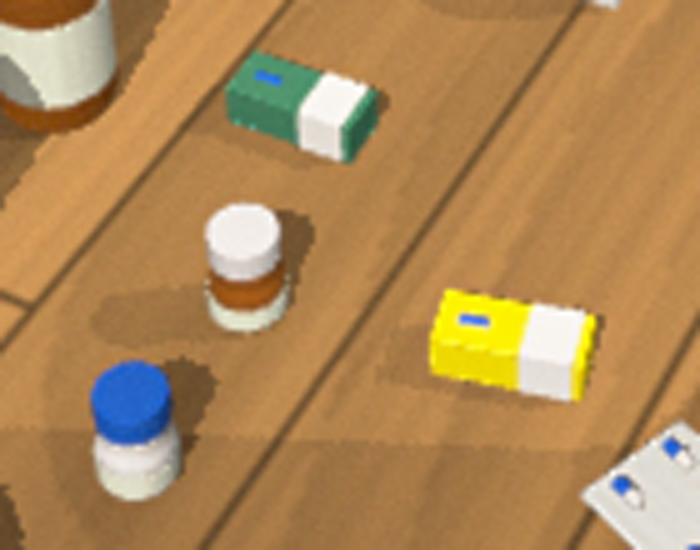

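View pics/b2.png

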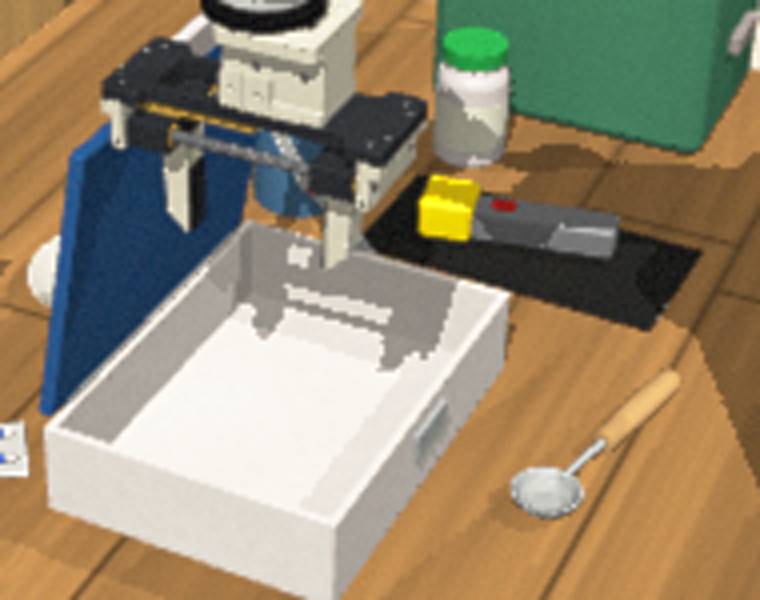

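View pics/c.png

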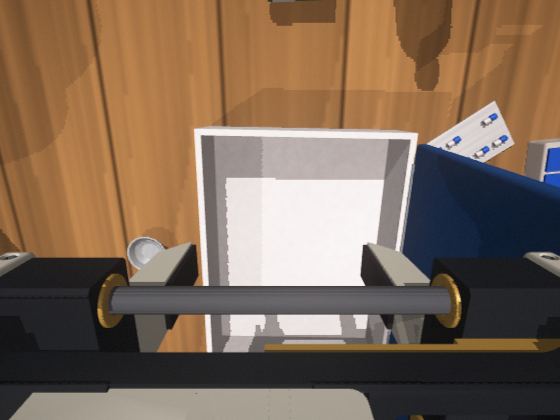

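The crops give clear top faces, caps and chest rim corners, so I'll locate these points now.

Run:
```python
from h import *
b1=lambda u,v,z:px('b',170+u/5,300+v/5,z)
b2=lambda u,v,z:px('b',210+u/4,150+v/4,z)
print('green',[b1(*c,.024)[:2] for c in [(258,52),(378,90),(350,112),(228,92)]],b1(302,88,.024), b1(243,72,.024)-b1(364,101,.024))
print('yel',[b1(*c,.024)[:2] for c in [(448,291),(597,315),(583,345),(432,338)]],b1(515,322,.024))
print('j1',b1(244,222,.052),'j2',b1(133,387,.052))
print('chest',[b2(*c,.07)[:2] for c in [(48,430),(335,525),(510,295),(250,225)]])
print('chest wrist',[px('c',*c,.07)[:2] for c in [(196,129),(415,133)]])
print('scan',[b2(*c,.031)[:2] for c in [(617,213),(613,232)]],[b2(*c,.039)[:2] for c in [(430,177),(480,183),(420,205),(472,212)]])
print('mat',[b2(*c,.003)[:2] for c in [(415,175),(700,252),(650,328),(360,240)]])
print('glass,syrup,spoon', px('b',148,352,0),px('b',180,310,0),b2(545,495,0),'vit',b2(470,150,0))
```

```text
green [array([0.5786, 0.196 ]), array([0.5115, 0.1925]), array([0.5165, 0.2119]), array([0.5773, 0.2268])] [0.5459 0.2081 0.024 ] [0.0639 0.0093 0.    ]
yel [array([0.4211, 0.2904]), array([0.3546, 0.2728]), array([0.353, 0.291]), array([0.415 , 0.3175])] [0.3858 0.2929 0.024 ]
j1 [0.5109 0.3176 0.052 ] j2 [0.5047 0.4179 0.052 ]
chest [array([0.6567, 0.0597]), array([0.4411, 0.0623]), array([ 0.433 , -0.2336]), array([ 0.6496, -0.234 ])]
chest wrist [array([0.4427, 0.0635]), array([0.6575, 0.0594])]
scan [array([ 0.414 , -0.4409]), array([ 0.4077, -0.4116])] [array([ 0.5694, -0.4126]), array([ 0.5282, -0.4224]), array([ 0.5598, -0.3677]), array([ 0.5175, -0.3767])]
mat [array([ 0.6036, -0.4659]), array([ 0.345 , -0.4575]), array([ 0.349 , -0.3339]), array([ 0.6041, -0.3485])]
glass,syrup,spoon [0.6757 0.3726 0.    ] [ 0.6897  0.2217 -0.    ] [ 0.3544 -0.1081 -0.    ] vit [ 0.5781 -0.5326  0.    ]
```

The rows are not in the units I measure in: shifts go in shares of 25 cm and turns go in shares of 4 rad. I convert before sending: -0.1225 rad / 4 = -0.0306.

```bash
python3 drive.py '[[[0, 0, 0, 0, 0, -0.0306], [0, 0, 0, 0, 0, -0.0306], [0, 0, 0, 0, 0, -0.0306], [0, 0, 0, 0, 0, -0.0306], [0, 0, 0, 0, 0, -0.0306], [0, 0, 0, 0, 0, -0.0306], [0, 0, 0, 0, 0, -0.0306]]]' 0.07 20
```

```text
refused: ROWS must be a list of rows, each a list of 6 numbers. Nothing was moved.
```

I used the wrong layout. The manual says a list of rows, each a list of 6 numbers; once more.

```bash
python3 drive.py '[[0, 0, 0, 0, 0, -0.0306], [0, 0, 0, 0, 0, -0.0306], [0, 0, 0, 0, 0, -0.0306], [0, 0, 0, 0, 0, -0.0306], [0, 0, 0, 0, 0, -0.0306], [0, 0, 0, 0, 0, -0.0306], [0, 0, 0, 0, 0, -0.0306]]' 0.07 20
python3 drive.py '[[0, 0, 0, 0, 0, -0.0306], [0, 0, 0, 0, 0, -0.0306], [0, 0, 0, 0, 0, -0.0306], [0, 0, 0, 0, 0, -0.0306], [0, 0, 0, 0, 0, -0.0306], [0, 0, 0, 0, 0, -0.0306], [0, 0, 0, 0, 0, -0.0306]]'
python3 -c "
from h import *
print(rel([.546,.2075,.021]),st()[1].round(3).tolist())"
```

```text
time: 0.73
tool_pos: [0.5249, 0.0, 0.4044]
tool_rot: [-3.141, -0.001, 2.434]
contact_force: [-0.4, -0.0, 0.5]
opening: 0.0701
grip_force: 0.0
time: 1.32
tool_pos: [0.5249, 0.0, 0.4044]
tool_rot: [3.141, -0.001, -2.991]
contact_force: [-0.9, 0.1, -0.3]
opening: 0.0701
grip_force: 0.0
[-0.0521  0.2019  0.2244] [[-0.989, -0.15, -0.001], [-0.15, 0.989, 0.0], [0.001, 0.0, -1.0]]
```

To row units: 0.0337 m / 0.25 = 0.1348, 0.0336 m / 0.25 = 0.1344.

```bash
python3 drive.py '[[-0.0348, 0.1344, 0.072, 0, 0, 0], [-0.0348, 0.1344, 0.072, 0, 0, 0], [-0.0348, 0.1344, 0.072, 0, 0, 0], [-0.0348, 0.1344, 0.072, 0, 0, 0], [-0.0348, 0.1344, 0.072, 0, 0, 0], [-0.0348, 0.1348, 0.072, 0, 0, 0], [0, 0, 0, 0, 0, 0], [0, 0, 0, 0, 0, 0]]'
python3 - <<'E'
from h import *
snap('wrist','d')
print(rel([.546,.2075,.021]),proj('d',[.546,.2075,.024]))
hsv=cv2.cvtColor(cv2.imread('pics/d.png'),cv2.COLOR_BGR2HSV)
m=cv2.inRange(hsv,(60,80,30),(90,255,255)); n,l,s,c=cv2.connectedComponentsWithStats(m); print([ (s[i].tolist(),c[i].round()) for i in range(1,n) if s[i][4]>200])
E
```

```text
time: 1.98
tool_pos: [0.5471, 0.2088, 0.2949]
tool_rot: [-3.141, -0.003, -2.994]
contact_force: [-0.7, -0.4, 0.7]
opening: 0.0699
grip_force: 0.0
[0.0011 0.0002 0.116 ] [278.1 210.4]
[([267, 168, 35, 9, 204], array([284., 172.])), ([259, 203, 39, 46, 1326], array([278., 225.]))]
```

View pics/d.png

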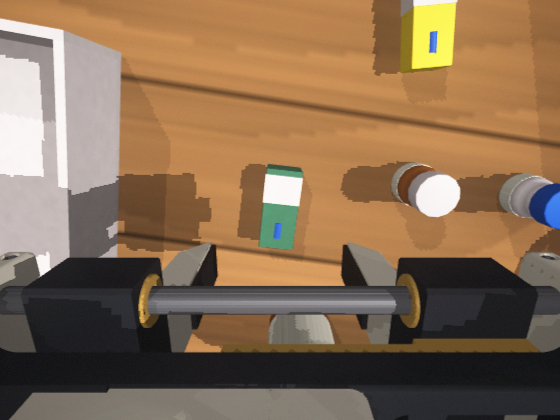

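The wrist view shows the green carton centred at (281,210), matching my estimate, with a slight tilt. I'll descend and grip it.

To row units: 0.03 m / 0.25 = 0.12, 0.026 m / 0.25 = 0.104, 0.1 rad / 4 = 0.025.

```bash
python3 drive.py '[[0, 0, 0.12, 0, 0, 0.025], [0, 0, 0.12, 0, 0, 0], [0, 0, 0.12, 0, 0, 0], [0, 0, 0.104, 0, 0, 0], [0, 0, 0, 0, 0, 0]]'
python3 drive.py '[[0, 0, 0, 0, 0, 0], [0, 0, 0, 0, 0, 0], [0, 0, 0, 0, 0, 0], [0, 0, 0, 0, 0, 0], [0, 0, 0, 0, 0, 0], [0, 0, 0, 0, 0, 0]]' 0.015 15
python3 drive.py '[[0, 0, -0.14, 0, 0, 0], [0, 0, -0.14, 0, 0, 0], [0, 0, -0.14, 0, 0, 0], [0, 0, -0.14, 0, 0, 0], [0, 0, 0, 0, 0, 0]]'
python3 -c "
from h import *
print('j1',px('d',435,194,.052),'yel end',px('d',403,70,.024),px('d',454,64,.024),'blueL',px('d',530,200,.052))
print(rel([.495,-0.02,.032]),st()[1].round(3).tolist())"
```

```text
time: 2.45
tool_pos: [0.5485, 0.2056, 0.1797]
tool_rot: [-3.142, 0.001, -3.099]
contact_force: [0.2, -0.3, 0.3]
opening: 0.0699
grip_force: 0.0
time: 2.95
tool_pos: [0.5477, 0.2071, 0.1811]
tool_rot: [3.142, 0.001, -3.097]
contact_force: [-0.9, 0.4, 0.3]
opening: 0.0346
grip_force: 0.0
time: 3.37
tool_pos: [0.549, 0.2076, 0.3283]
tool_rot: [3.139, 0.013, -3.097]
contact_force: [1.0, 0.1, 0.7]
opening: 0.0291
grip_force: 15.0
j1 [0.5081 0.319  0.052 ] yel end [0.4245 0.2835 0.024 ] [0.415  0.3197 0.024 ] blueL [0.5023 0.39   0.052 ]
[ 0.0678 -0.2257  0.1359] [[-0.999, -0.045, 0.013], [-0.045, 0.999, 0.003], [-0.013, 0.002, -1.0]]
```

```bash
python3 drive.py '[[0.044, -0.136, 0, 0, 0, 0], [0.044, -0.136, 0, 0, 0, 0], [0.044, -0.136, 0, 0, 0, 0], [0.044, -0.136, 0.04, 0, 0, 0], [0.044, -0.136, 0.08, 0, 0, 0], [0.044, -0.136, 0.08, 0, 0, 0], [0, 0, 0.08, 0, 0, 0], [0, 0, 0.08, 0, 0, 0]]'
python3 drive.py '[[0, 0, 0.06, 0, 0, 0], [0, 0, 0.06, 0, 0, 0], [0, 0, 0.04, 0, 0, 0], [0, 0, 0, 0, 0, 0], [0, 0, 0, 0, 0, 0]]'
python3 - <<'E'
from h import *
print(rel([.495,0,.034]))
snap('side','e',(210,180,350,310),5)
E
```

```text
time: 4.03
tool_pos: [0.4902, -0.0016, 0.2302]
tool_rot: [-3.141, 0.001, -3.101]
contact_force: [0.5, 1.0, 0.0]
opening: 0.0294
grip_force: 15.0
time: 4.45
tool_pos: [0.4907, 0.0004, 0.1905]
tool_rot: [3.142, -0.0, -3.097]
contact_force: [0.6, 0.8, 0.4]
opening: 0.0297
grip_force: 15.0
[-0.0043 -0.0006 -0.0025]
```

View pics/e.png

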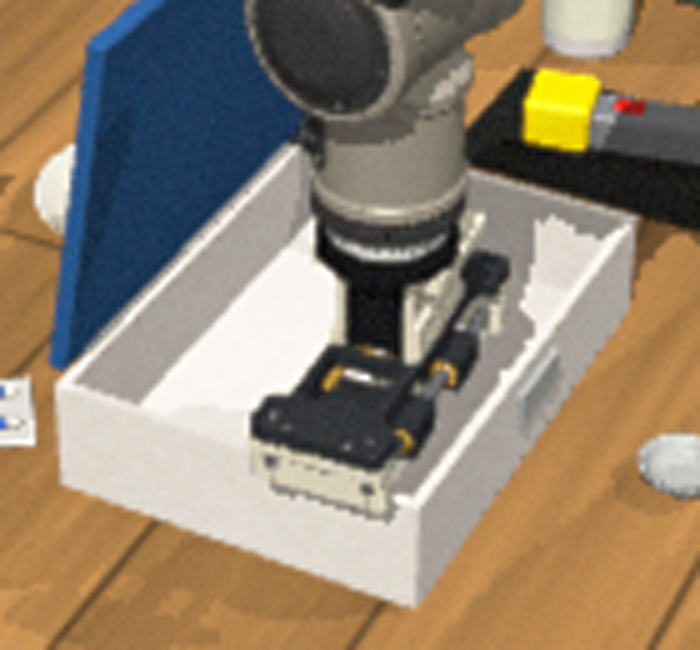

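The gripper is inside the chest, clear of the walls and lid, so I'll release and go to the yellow carton.

To row units: -0.035 m / 0.25 = -0.14, -0.03 m / 0.25 = -0.12, -0.115 rad / 4 = -0.0288.

```bash
python3 drive.py '[[0, 0, 0, 0, 0, 0], [0, 0, 0, 0, 0, 0], [0, 0, 0, 0, 0, 0]]' 0.05
python3 drive.py '[[0, 0, -0.12, 0, 0, 0], [0, 0, -0.14, 0, 0, 0], [0, 0, -0.14, 0, 0, 0], [0, 0, -0.12, 0, 0, -0.0275], [0, 0, 0, 0, 0, -0.0288], [0, 0, 0, 0, 0, 0]]'
python3 -c "
from h import *
print(rel([.386,.2927,.021]))"
```

```text
time: 4.75
tool_pos: [0.4908, 0.0005, 0.1909]
tool_rot: [-3.142, 0.0, -3.097]
contact_force: [1.3, 0.3, -0.4]
opening: 0.0455
grip_force: 0.0
time: 5.25
tool_pos: [0.491, 0.0004, 0.3228]
tool_rot: [-3.14, 0.004, -2.868]
contact_force: [-0.9, -0.0, -1.0]
opening: 0.05
grip_force: 0.0
[0.0235 0.3104 0.1421]
```

To row units: 0.0388 m / 0.25 = 0.1552, 0.01 m / 0.25 = 0.04.

```bash
python3 drive.py '[[0.012, 0.1552, 0, 0, 0, 0], [0.012, 0.1552, 0, 0, 0, 0], [0.012, 0.1552, 0, 0, 0, 0], [0.012, 0.1552, 0, 0, 0, 0], [0.012, 0.1552, 0, 0, 0, 0], [0.012, 0.1552, 0, 0, 0, 0], [0.012, 0.1552, 0.04, 0, 0, 0], [0.01, 0.1552, 0.04, 0, 0, 0]]' 0.07
python3 drive.py '[[0, 0, 0, 0, 0, 0], [0, 0, 0, 0, 0, 0]]'
python3 - <<'E'
from h import *
snap('wrist','f'); print(rel([.386,.2927,.021]),proj('f',[.386,.2927,.024]),proj('f',[.505,.418,.052]))
im=cv2.imread('pics/f.png');hsv=cv2.cvtColor(im,cv2.COLOR_BGR2HSV)
for lo,hi in [((25,150,120),(35,255,255)),((108,150,80),(125,255,255))]:
    m=cv2.inRange(hsv,lo,hi); n,l,s,c=cv2.connectedComponentsWithStats(m); print([ (s[i].tolist(),c[i].round()) for i in range(1,n) if s[i][4]>150])
E
```

```text
time: 5.92
tool_pos: [0.3843, 0.2949, 0.2999]
tool_rot: [-3.141, -0.001, -2.876]
contact_force: [0.9, -0.3, 0.1]
opening: 0.0702
grip_force: 0.0
time: 6.08
tool_pos: [0.3841, 0.2948, 0.2991]
tool_rot: [-3.141, -0.003, -2.871]
contact_force: [-0.7, -0.3, -0.4]
opening: 0.0699
grip_force: 0.0
[-0.0015 -0.001   0.1196] [276.6 211.8] [374.9 376.5]
[([264, 171, 36, 6, 178], array([282., 174.])), ([263, 206, 36, 43, 1342], array([280., 227.]))]
[]
```

To row units: 0.03 m / 0.25 = 0.12, 0.028 m / 0.25 = 0.112.

```bash
python3 drive.py '[[0, 0, 0.12, 0, 0, 0], [0, 0, 0.12, 0, 0, 0], [0, 0, 0.12, 0, 0, 0], [0, 0, 0.112, 0, 0, 0], [0, 0, 0, 0, 0, 0]]'
python3 drive.py '[[0, 0, 0, 0, 0, 0], [0, 0, 0, 0, 0, 0], [0, 0, 0, 0, 0, 0], [0, 0, 0, 0, 0, 0], [0, 0, 0, 0, 0, 0], [0, 0, 0, 0, 0, 0], [0, 0, 0, 0, 0, 0], [0, 0, 0, 0, 0, 0]]' 0.015 15
python3 drive.py '[[0, 0, -0.14, 0, 0, 0], [0, 0, -0.14, 0, 0, 0], [0, 0, -0.14, 0, 0, 0], [0, 0, -0.14, 0, 0, 0.0275], [0, 0, 0, 0, 0, 0.03], [0, 0, 0, 0, 0, 0]]'
python3 -c "
from h import *
print(rel([.495,-0.07,.032]))"
```

```text
time: 6.55
tool_pos: [0.3863, 0.2918, 0.1799]
tool_rot: [-3.141, -0.002, -2.877]
contact_force: [0.3, -0.0, -0.6]
opening: 0.0698
grip_force: 0.0
time: 7.22
tool_pos: [0.3856, 0.2934, 0.1831]
tool_rot: [3.142, 0.001, -2.872]
contact_force: [-1.5, -0.3, 3.0]
opening: 0.0301
grip_force: 15.0
time: 7.72
tool_pos: [0.3857, 0.2936, 0.3248]
tool_rot: [3.14, 0.004, -3.106]
contact_force: [-0.5, -0.9, -0.6]
opening: 0.03
grip_force: 15.0
[-0.0952 -0.3678  0.1334]
```

To row units: -0.04 m / 0.25 = -0.16, -0.0106 m / 0.25 = -0.0424.

```bash
python3 drive.py '[[-0.0424, -0.16, 0, 0, 0, 0], [-0.0424, -0.16, 0, 0, 0, 0], [-0.0424, -0.16, 0, 0, 0, 0], [-0.0424, -0.16, 0, 0, 0, 0], [-0.0424, -0.16, 0, 0, 0, 0], [-0.0424, -0.16, 0, 0, 0, 0], [-0.0424, -0.16, 0, 0, 0, 0], [-0.0424, -0.16, 0, 0, 0, 0]]'
python3 drive.py '[[-0.0424, -0.16, 0, 0, 0, 0], [0, -0.032, 0.14, 0, 0, 0], [0, 0, 0.14, 0, 0, 0], [0, 0, 0.128, 0, 0, 0], [0, 0, 0.08, 0, 0, 0], [0, 0, 0.032, 0, 0, 0], [0, 0, 0, 0, 0, 0]]'
python3 -c "
from h import *
print(rel([.495,-0.07,.032]))"
```

```text
time: 8.38
tool_pos: [0.4825, -0.025, 0.3214]
tool_rot: [3.141, -0.003, -3.098]
contact_force: [0.8, 0.2, -0.9]
opening: 0.0299
grip_force: 15.0
time: 8.97
tool_pos: [0.4943, -0.0703, 0.1903]
tool_rot: [3.14, -0.005, -3.1]
contact_force: [-0.5, 0.2, -0.2]
opening: 0.0297
grip_force: 15.0
[-0.0015  0.     -0.0007]
```

To row units: -0.035 m / 0.25 = -0.14, -0.03 m / 0.25 = -0.12.

```bash
python3 drive.py '[[0, 0, 0, 0, 0, 0], [0, 0, 0, 0, 0, 0], [0, 0, 0, 0, 0, 0]]' 0.05
python3 drive.py '[[0, 0, -0.12, 0, 0, 0], [0, 0, -0.14, 0, 0, 0], [0, 0, -0.14, 0, 0, 0], [0, 0, -0.12, 0, 0, 0], [0, 0, 0, 0, 0, 0]]'
python3 -c "
from h import *
print(rel([.5095,.3183,.031]))"
```

```text
time: 9.22
tool_pos: [0.4957, -0.0706, 0.1938]
tool_rot: [-3.141, 0.002, -3.101]
contact_force: [-0.6, -0.7, 1.1]
opening: 0.0457
grip_force: 0.0
time: 9.63
tool_pos: [0.4966, -0.0708, 0.3297]
tool_rot: [-3.137, 0.012, -3.101]
contact_force: [0.8, 0.0, -0.3]
opening: 0.0498
grip_force: 0.0
[-0.0248  0.3896  0.1384]
```

To row units: 0.039 m / 0.25 = 0.156, -0.003 m / 0.25 = -0.012.

```bash
python3 drive.py '[[-0.012, 0.156, 0, 0, 0, 0], [-0.012, 0.156, 0, 0, 0, 0], [-0.012, 0.156, 0, 0, 0, 0], [-0.012, 0.156, 0, 0, 0, 0], [-0.012, 0.156, 0, 0, 0, 0], [-0.012, 0.156, 0, 0, 0, 0], [-0.012, 0.156, 0, 0, 0, 0], [-0.012, 0.156, 0, 0, 0, 0]]' 0.085
python3 drive.py '[[-0.012, 0.156, 0, 0, 0, 0], [-0.008, 0.156, 0, 0, 0, 0], [0, 0, 0, 0, 0, 0], [0, 0, 0, 0, 0, 0]]'
python3 - <<'E'
from h import *
snap('wrist','g'); print(rel([.5095,.3183,.031]),proj('g',[.5095,.3183,.052]),proj('g',[.505,.418,.052]))
im=cv2.imread('pics/g.png')[:260];hsv=cv2.cvtColor(im,cv2.COLOR_BGR2HSV)
for lo,hi in [((0,0,190),(179,40,255)),((108,150,80),(125,255,255))]:
    m=cv2.inRange(hsv,lo,hi); n,l,s,c=cv2.connectedComponentsWithStats(m); print([ (s[i].tolist(),c[i].round()) for i in range(1,n) if s[i][4]>150])
E
```

```text
time: 10.3
tool_pos: [0.5066, 0.2442, 0.3234]
tool_rot: [3.141, 0.002, -3.102]
contact_force: [1.1, -0.3, -0.0]
opening: 0.0848
grip_force: 0.0
time: 10.63
tool_pos: [0.5082, 0.3222, 0.3228]
tool_rot: [3.141, 0.001, -3.098]
contact_force: [-0.4, -1.2, 0.1]
opening: 0.0849
grip_force: 0.0
[-0.0008 -0.0024  0.1328] [274.6 211.8] [392.9 211.4]
[([0, 113, 19, 79, 952], array([  6., 159.])), ([367, 180, 33, 22, 177], array([382., 187.])), ([260, 190, 39, 39, 1167], array([279., 210.]))]
[([372, 189, 42, 40, 1260], array([392., 208.]))]
```

To row units: 0.035 m / 0.25 = 0.14, 0.025 m / 0.25 = 0.1.

```bash
python3 drive.py '[[0, 0, 0.14, 0, 0, 0], [0, 0, 0.14, 0, 0, 0], [0, 0, 0.14, 0, 0, 0], [0, 0, 0.1, 0, 0, 0], [0, 0, 0, 0, 0, 0]]'
python3 drive.py '[[0, 0, 0, 0, 0, 0], [0, 0, 0, 0, 0, 0], [0, 0, 0, 0, 0, 0], [0, 0, 0, 0, 0, 0], [0, 0, 0, 0, 0, 0], [0, 0, 0, 0, 0, 0], [0, 0, 0, 0, 0, 0], [0, 0, 0, 0, 0, 0]]' 0.02 15
python3 drive.py '[[0, 0, 0, 0, 0, 0], [0, 0, 0, 0, 0, 0], [0, 0, -0.14, 0, 0, 0], [0, 0, -0.14, 0, 0, 0], [0, 0, -0.14, 0, 0, 0], [0, 0, -0.14, 0, 0, 0], [0, 0, 0, 0, 0, 0]]'
python3 -c "
from h import *
print(rel([.475,-0.125,.041]),px('g',392.5,208.5,.052))"
```

```text
time: 11.1
tool_pos: [0.5076, 0.3177, 0.1879]
tool_rot: [-3.137, -0.009, -3.104]
contact_force: [-0.5, -0.4, -0.5]
opening: 0.0852
grip_force: 0.0
time: 11.77
tool_pos: [0.509, 0.3203, 0.193]
tool_rot: [3.141, 0.0, -3.102]
contact_force: [0.1, 0.3, 0.2]
opening: 0.0367
grip_force: 0.4
time: 12.35
tool_pos: [0.5102, 0.3209, 0.3402]
tool_rot: [3.137, 0.012, -3.102]
contact_force: [2.0, 1.4, -0.5]
opening: 0.0346
grip_force: 15.0
[ 0.0562 -0.4455  0.1375] [0.5024 0.4173 0.052 ]
```

To row units: -0.0405 m / 0.25 = -0.162, 0.0048 m / 0.25 = 0.0192.

```bash
python3 drive.py '[[0.0192, -0.162, 0, 0, 0, 0], [0.0192, -0.162, 0, 0, 0, 0], [0.0192, -0.162, 0, 0, 0, 0], [0.0192, -0.162, 0, 0, 0, 0], [0.0192, -0.162, 0, 0, 0, 0], [0.0192, -0.162, 0, 0, 0, 0], [0.0192, -0.162, 0, 0, 0, 0], [0.0192, -0.162, 0, 0, 0, 0]]'
python3 drive.py '[[0.0192, -0.162, 0, 0, 0, 0], [0.0192, -0.162, 0, 0, 0, 0], [0.0192, -0.162, 0, 0, 0, 0], [0, 0, 0.12, 0, 0, 0], [0, 0, 0.14, 0, 0, 0], [0, 0, 0.14, 0, 0, 0], [0, 0, 0.08, 0, 0, 0], [0, 0, 0.032, 0, 0, 0]]'
python3 drive.py '[[0, 0, 0, 0, 0, 0], [0, 0, 0, 0, 0, 0]]'
python3 -c "
from h import *
print(rel([.475,-0.125,.041]))"
```

```text
time: 13.02
tool_pos: [0.4826, -0.0068, 0.3323]
tool_rot: [3.142, -0.001, -3.102]
contact_force: [1.6, 0.1, -0.5]
opening: 0.0348
grip_force: 15.0
time: 13.68
tool_pos: [0.4724, -0.1267, 0.2013]
tool_rot: [3.139, -0.006, -3.103]
contact_force: [-0.5, -0.8, -0.8]
opening: 0.035
grip_force: 15.0
time: 13.85
tool_pos: [0.474, -0.1271, 0.2051]
tool_rot: [-3.141, 0.0, -3.102]
contact_force: [-0.4, -0.6, -0.3]
opening: 0.0348
grip_force: 15.0
[-0.001   0.0021  0.0051]
```

To row units: 0.004 m / 0.25 = 0.016, 0.001 m / 0.25 = 0.004.

```bash
python3 drive.py '[[0, 0, 0.016, 0, 0, 0], [0, 0, 0.004, 0, 0, 0], [0, 0, 0, 0, 0, 0]]'
python3 drive.py '[[0, 0, 0, 0, 0, 0], [0, 0, 0, 0, 0, 0], [0, 0, 0, 0, 0, 0], [0, 0, 0, 0, 0, 0]]' 0.05
python3 drive.py '[[0, 0, -0.12, 0, 0, 0], [0, 0, -0.14, 0, 0, 0], [0, 0, -0.14, 0, 0, 0], [0, 0, -0.12, 0, 0, 0], [0, 0, 0, 0, 0, 0]]'
python3 -c "
from h import *
print(rel([.504,.418,.031]))"
```

```text
time: 14.1
tool_pos: [0.474, -0.127, 0.2005]
tool_rot: [-3.141, 0.002, -3.102]
contact_force: [-0.2, -0.3, -0.7]
opening: 0.0347
grip_force: 15.0
time: 14.43
tool_pos: [0.4738, -0.127, 0.2]
tool_rot: [-3.141, 0.001, -3.102]
contact_force: [0.1, 0.3, -0.1]
opening: 0.0498
grip_force: 0.0
time: 14.85
tool_pos: [0.4749, -0.1275, 0.3356]
tool_rot: [-3.137, 0.01, -3.102]
contact_force: [1.1, -0.6, -0.3]
opening: 0.0499
grip_force: 0.0
[-0.0475  0.5454  0.1434]
```

To row units: 0.039 m / 0.25 = 0.156, -0.0036 m / 0.25 = -0.0144.

```bash
python3 drive.py '[[-0.0144, 0.156, 0, 0, 0, 0], [-0.0144, 0.156, 0, 0, 0, 0], [-0.0144, 0.156, 0, 0, 0, 0], [-0.0144, 0.156, 0, 0, 0, 0], [-0.0144, 0.156, 0, 0, 0, 0], [-0.0144, 0.156, 0, 0, 0, 0], [-0.0144, 0.156, 0, 0, 0, 0], [-0.0144, 0.156, 0, 0, 0, 0]]' 0.085
python3 drive.py '[[-0.0144, 0.156, 0, 0, 0, 0], [-0.0144, 0.156, 0, 0, 0, 0], [-0.0144, 0.156, 0, 0, 0, 0], [-0.0144, 0.156, 0, 0, 0, 0], [-0.0144, 0.156, 0, 0, 0, 0], [-0.0144, 0.156, 0, 0, 0, 0], [0, 0, 0, 0, 0, 0], [0, 0, 0, 0, 0, 0]]'
python3 -c "
from h import *
print(rel([.504,.418,.033]))"
```

```text
time: 15.52
tool_pos: [0.4898, 0.1879, 0.3294]
tool_rot: [-3.141, -0.0, -3.102]
contact_force: [-0.1, -0.2, 0.3]
opening: 0.0847
grip_force: 0.0
time: 16.18
tool_pos: [0.5019, 0.4224, 0.3283]
tool_rot: [-3.141, -0.001, -3.099]
contact_force: [-0.6, -1.1, 0.5]
opening: 0.0848
grip_force: 0.0
[-0.0022 -0.0043  0.1363]
```

To row units: 0.035 m / 0.25 = 0.14, 0.03 m / 0.25 = 0.12.

```bash
python3 drive.py '[[-0.008, -0.016, 0.14, 0, 0, 0], [0, 0, 0.14, 0, 0, 0], [0, 0, 0.14, 0, 0, 0], [0, 0, 0.12, 0, 0, 0], [0, 0, 0, 0, 0, 0]]'
python3 drive.py '[[0, 0, 0, 0, 0, 0], [0, 0, 0, 0, 0, 0], [0, 0, 0, 0, 0, 0], [0, 0, 0, 0, 0, 0], [0, 0, 0, 0, 0, 0], [0, 0, 0, 0, 0, 0], [0, 0, 0, 0, 0, 0], [0, 0, 0, 0, 0, 0]]' 0.02 15
python3 drive.py '[[0, 0, 0, 0, 0, 0], [0, 0, 0, 0, 0, 0], [0, 0, -0.14, 0, 0, 0], [0, 0, -0.14, 0, 0, 0], [0, 0, -0.14, 0, 0, 0], [0, 0, -0.14, 0, 0, 0], [0, 0, 0, 0, 0, 0]]'
python3 -c "
from h import *
print(rel([.525,-0.17,.041]))"
```

```text
time: 16.6
tool_pos: [0.5031, 0.4138, 0.188]
tool_rot: [-3.135, -0.011, -3.104]
contact_force: [-1.3, -1.3, 0.1]
opening: 0.0851
grip_force: 0.0
time: 17.27
tool_pos: [0.5048, 0.4168, 0.1951]
tool_rot: [3.141, 0.001, -3.102]
contact_force: [0.3, 0.6, 0.7]
opening: 0.0365
grip_force: 0.4
time: 17.85
tool_pos: [0.5058, 0.4173, 0.3428]
tool_rot: [3.135, 0.011, -3.102]
contact_force: [0.9, 0.5, 0.8]
opening: 0.0343
grip_force: 15.0
[ 0.0073 -0.5895  0.139 ]
```

To row units: -0.0393 m / 0.25 = -0.1572, 0.0003 m / 0.25 = 0.0012.

```bash
python3 drive.py '[[0.0012, -0.1572, 0, 0, 0, 0], [0.0012, -0.1572, 0, 0, 0, 0], [0.0012, -0.1572, 0, 0, 0, 0], [0.0012, -0.1572, 0, 0, 0, 0], [0.0012, -0.1572, 0, 0, 0, 0], [0.0012, -0.1572, 0, 0, 0, 0], [0.0012, -0.1572, 0, 0, 0, 0], [0.0012, -0.1572, 0, 0, 0, 0]]'
python3 drive.py '[[0.0012, -0.1572, 0, 0, 0, 0], [0.0012, -0.1572, 0, 0, 0, 0], [0.0012, -0.1572, 0, 0, 0, 0], [0.0012, -0.1572, 0, 0, 0, 0], [0.0012, -0.1572, 0, 0, 0, 0], [0.0012, -0.1572, 0, 0, 0, 0], [0.0012, -0.1572, 0, 0, 0, 0], [0, 0, 0, 0, 0, 0]]'
python3 -c "
from h import *
print(rel([.525,-0.17,.043]))"
```

```text
time: 18.52
tool_pos: [0.5143, 0.1006, 0.3345]
tool_rot: [-3.141, -0.0, -3.102]
contact_force: [0.9, -1.3, -0.8]
opening: 0.0347
grip_force: 15.0
time: 19.18
tool_pos: [0.5232, -0.1788, 0.3343]
tool_rot: [-3.138, 0.001, -3.108]
contact_force: [0.8, 0.9, -1.2]
opening: 0.0344
grip_force: 15.0
[-0.0019  0.0097  0.1323]
```

To row units: 0.035 m / 0.25 = 0.14, 0.03 m / 0.25 = 0.12.

```bash
python3 drive.py '[[0, 0.04, 0.12, 0, 0, 0], [0, 0, 0.14, 0, 0, 0], [0, 0, 0.14, 0, 0, 0], [0, 0, 0.08, 0, 0, 0], [0, 0, 0.04, 0, 0, 0], [0, 0, 0.008, 0, 0, 0], [0, 0, 0, 0, 0, 0], [0, 0, 0, 0, 0, 0]]'
python3 drive.py '[[0, 0, 0, 0, 0, 0], [0, 0, 0, 0, 0, 0], [0, 0, 0, 0, 0, 0], [0, 0, 0, 0, 0, 0]]' 0.05
python3 drive.py '[[0, 0, -0.12, 0, 0, 0], [0, 0, -0.14, 0, 0, 0], [0, 0, -0.14, 0, 0, 0], [0, 0, -0.12, 0, 0, 0], [0, 0, 0, 0, 0, 0]]'
python3 drive.py '[[0.12, 0, -0.1, 0, 0, 0], [0.12, 0, -0.1, 0, 0, 0], [0.12, 0, -0.1, 0, 0, 0], [0.12, 0, -0.1, 0, 0, 0], [0, 0, 0, 0, 0, 0]]'
python3 - <<'E'
from h import *
snap('side','i'); snap('scene','j')
im=cv2.imread('pics/i.png')[130:300,200:400]; cv2.imwrite('pics/i1.png',cv2.resize(im,None,fx=3.5,fy=3.5,interpolation=cv2.INTER_CUBIC))
E
```

```text
time: 19.85
tool_pos: [0.5236, -0.1628, 0.2039]
tool_rot: [-3.14, 0.002, -3.102]
contact_force: [0.2, -0.8, -0.4]
opening: 0.0346
grip_force: 15.0
time: 20.18
tool_pos: [0.5232, -0.1627, 0.2034]
tool_rot: [-3.141, 0.001, -3.102]
contact_force: [0.2, 0.1, -0.4]
opening: 0.0493
grip_force: 0.0
time: 20.6
tool_pos: [0.5242, -0.1631, 0.3394]
tool_rot: [-3.136, 0.011, -3.102]
contact_force: [0.1, -0.1, -0.0]
opening: 0.05
grip_force: 0.0
time: 21.02
tool_pos: [0.4, -0.1671, 0.4371]
tool_rot: [-3.137, 0.004, -3.103]
contact_force: [1.7, 0.3, 0.5]
opening: 0.0503
grip_force: 0.0
```

View pics/i1.png

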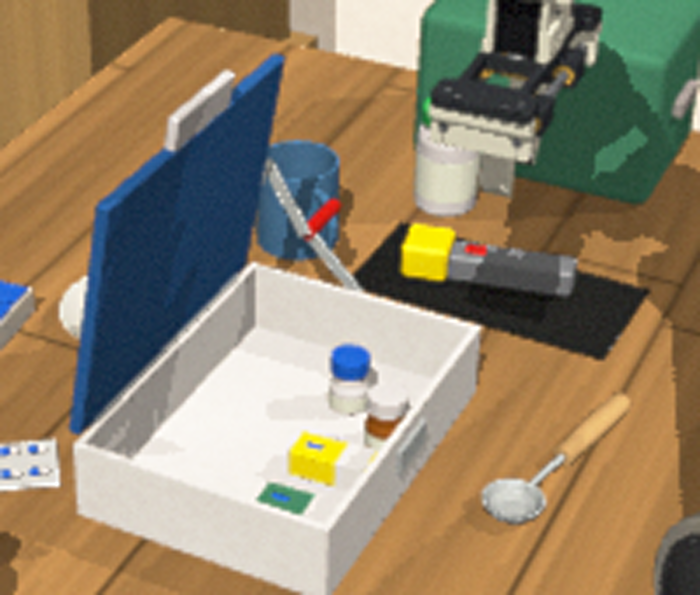

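All four items sit low inside the chest, with the yellow carton and jars visible. The red pin runs from about (305,235) to (338,203) in this crop; the scanner is on its mat. I'll triangulate the pin with code in both views.

Run:
```python
from h import *
def ray(fn,u,v):
    d=np.load('pics/'+fn+'.npz'); fx,fy,cx,cy=d['K']; P=d['pose']
    r=P[:3,:3]@np.array([(u-cx)/fx,(v-cy)/fy,1]); return P[:3,3],r/np.linalg.norm(r)
ends={}
for f in 'ij':
    im=np.load(f'pics/{f}.npz')['im']; hsv=cv2.cvtColor(im,cv2.COLOR_BGR2HSV)
    m=cv2.inRange(hsv,(0,170,90),(6,255,255))|cv2.inRange(hsv,(174,170,90),(180,255,255))
    n,l,s,c=cv2.connectedComponentsWithStats(m)
    for i in range(1,n):
        if s[i][4]>15:
            pts=np.argwhere(l==i)[:,::-1].astype(float); ce=pts.mean(0); w,V=np.linalg.eigh(np.cov(pts.T)); t=(pts-ce)@V[:,1]
            print(f,s[i].tolist(),ce.round(1),(ce+V[:,1]*t.min()).round(1),(ce+V[:,1]*t.max()).round(1), cv2.minAreaRect(pts.astype(np.float32)))
            ends.setdefault(f,[]).append(ce)
for a in ends['i']:
  for b in ends['j']:
    (o1,r1),(o2,r2)=ray('i',*a),ray('j',*b)
    A=np.stack([r1,-r2],1); s=np.linalg.lstsq(A,o2-o1,rcond=None)[0]; p,q=o1+r1*s[0],o2+r2*s[1]
    print((p+q)/2,np.linalg.norm(p-q))
# plane intersect
for u,v in [(305,235),(330,212),(338,203)]:
    o,r=ray('i',200+u/3.5,130+v/3.5)
    print([ (o+r*(y-o[1])/r[1]).round(3) for y in (-.248,-.274,-.290,-.306)])
# chest rim from i: near-left, near-right, far-right, far-left
print([px('i',200+u/3.5,130+v/3.5,.07)[:2] for u,v in [(78,447),(330,530),(480,328),(256,268)]])
print(proj('j',[.545,-.29,.12]))
```

```text
i [288, 187, 10, 10, 42] [292.2 191. ] [296.1 187.1] [288.1 195.1] ((292.2500305175781, 191.25), (3.535533905029297, 11.31370735168457), 45.0)
j [282, 164, 5, 8, 16] [284.4 167.7] [286.3 164.2] [282.5 171.3] ((284.60003662109375, 167.8000030517578), (1.7888542413711548, 8.049844741821289), 26.56505012512207)
[ 0.60029135 -0.27456221  0.11726097] 0.0020693621559018547
[array([ 0.606, -0.248,  0.108]), array([ 0.618, -0.274,  0.09 ]), array([ 0.625, -0.29 ,  0.079]), array([ 0.633, -0.306,  0.069])]
[array([ 0.583, -0.248,  0.137]), array([ 0.594, -0.274,  0.121]), array([ 0.601, -0.29 ,  0.11 ]), array([ 0.608, -0.306,  0.1  ])]
[array([ 0.575, -0.248,  0.148]), array([ 0.587, -0.274,  0.132]), array([ 0.594, -0.29 ,  0.121]), array([ 0.601, -0.306,  0.111])]
[array([0.6555, 0.0602]), array([0.4396, 0.0623]), array([ 0.434 , -0.2333]), array([ 0.6469, -0.2332])]
[302.  167.9]
```

To row units: -0.1177 rad / 4 = -0.0294.

```bash
python3 -c "
from h import *
print(robot.observe()['qpos'])"
python3 drive.py '[[0, 0, 0, 0, 0, -0.0294], [0, 0, 0, 0, 0, -0.0294]]'
python3 -c "
from h import *
print(robot.observe()['qpos'])"
```

```text
[-5.70214526e-01  1.51886244e-01  1.69840059e+00  1.72443826e-04
  1.28793577e+00 -2.17906443e+00]
time: 21.28
tool_pos: [0.4036, -0.1673, 0.4316]
tool_rot: [3.14, -0.001, -2.862]
contact_force: [-0.5, -0.4, -0.2]
opening: 0.0502
grip_force: 0.0
[-5.68723963e-01  1.56885948e-01  1.69846634e+00  2.79481578e-04
  1.28758381e+00 -2.41957182e+00]
```

To row units: 0.125 rad / 4 = 0.0313.

```bash
python3 drive.py '[[0, 0, 0, 0, 0, 0.0313], [0, 0, 0, 0, 0, 0.0313], [0, 0, 0, 0, 0, 0.0313], [0, 0, 0, 0, 0, 0.0313], [0, 0, 0, 0, 0, 0.0313], [0, 0, 0, 0, 0, 0.0313], [0, 0, 0, 0, 0, 0.0313], [0, 0, 0, 0, 0, 0.0313]]' | head -1
python3 drive.py '[[0, 0, 0, 0, 0, 0.0313], [0, 0, 0, 0, 0, 0.0313], [0, 0, 0, 0, 0, 0.0313], [0, 0, 0, 0, 0, 0.0313], [0, 0, 0, 0, 0, 0.0313], [0, 0, 0, 0, 0, 0.0313], [0, 0, 0, 0, 0, 0.0313], [0, 0, 0, 0, 0, 0.0313]]' | head -1
python3 drive.py '[[0, 0, 0, 0, 0, 0.0313], [0, 0, 0, 0, 0, 0.0313], [0, 0, 0, 0, 0, 0.0313], [0, 0, 0, 0, 0, 0.0313], [0, 0, 0, 0, 0, 0.0313], [0, 0, 0, 0, 0, 0.0313], [0, 0, 0, 0, 0, 0.0313], [0, 0, 0, 0, 0, 0.0313]]' | head -1
python3 drive.py '[[0, 0, 0, 0, 0, 0.0313], [0, 0, 0, 0, 0, 0.0313], [0, 0, 0, 0, 0, 0.0313], [0, 0, 0, 0, 0, 0.0313], [0, 0, 0, 0, 0, 0.0313], [0, 0, 0, 0, 0, 0.0313], [0, 0, 0, 0, 0, 0.0313], [0, 0, 0, 0, 0, 0.0313]]' | head -1
python3 drive.py '[[0, 0, 0, 0, 0, 0.0313], [0, 0, 0, 0, 0, 0.0313], [0, 0, 0, 0, 0, 0.0313], [0, 0, 0, 0, 0, 0.0313], [0, 0, 0, 0, 0, 0.0313], [0, 0, 0, 0, 0, 0.0313], [0, 0, 0, 0, 0, 0.0313], [0, 0, 0, 0, 0, 0.0313]]'
python3 -c "
from h import *
print(robot.observe()['qpos'].round(2),rel([.597,-.289,.115]),st()[1].round(3).tolist())"
```

```text
time: 21.95
time: 22.62
time: 23.28
time: 23.95
time: 24.62
tool_pos: [0.4039, -0.1672, 0.4311]
tool_rot: [3.14, 0.002, -1.589]
contact_force: [0.1, 0.2, 0.6]
opening: 0.0502
grip_force: 0.0
[-0.57  0.16  1.7   0.    1.29  2.59] [ 0.1186 -0.1959  0.1565] [[-0.019, -1.0, -0.002], [-1.0, 0.019, 0.002], [-0.002, 0.002, -1.0]]
```

The rows are not in the units I measure in: shifts go in shares of 25 cm and turns go in shares of 4 rad. I convert before sending: 0.0395 m / 0.25 = 0.158, -0.039 m / 0.25 = -0.156.

```bash
python3 drive.py '[[0.158, 0, 0, 0, 0, 0], [0.158, 0, 0, 0, 0, 0], [0.158, 0, 0, 0, 0, 0], [0, -0.156, 0, 0, 0, 0], [0, -0.156, 0, 0, 0, 0], [0, -0.156, 0.04, 0, 0, 0], [0, -0.156, 0.08, 0, 0, 0], [0, -0.156, 0.12, 0, 0, 0]]' 0.06
python3 drive.py '[[0, 0, 0, 0, 0, 0], [0, 0, 0, 0, 0, 0]]'
python3 - <<'E'
from h import *
snap('wrist','k'); print(rel([.597,-.289,.115]),proj('k',[.597,-.289,.115]),proj('k',[.597,-.305,.115]),proj('k',[.597,-.247,.115]))
E
```

```text
time: 25.28
tool_pos: [0.5917, -0.2881, 0.3768]
tool_rot: [-3.14, -0.001, -1.583]
contact_force: [-0.9, -0.3, 0.7]
opening: 0.0598
grip_force: 0.0
time: 25.45
tool_pos: [0.5904, -0.2875, 0.372]
tool_rot: [3.134, 0.005, -1.582]
contact_force: [-0.1, 0.1, 0.4]
opening: 0.0601
grip_force: 0.0
[ 0.0017 -0.0086  0.1011] [268.  212.8] [267.5 193.4] [269.1 260.4]
```

View pics/k.png

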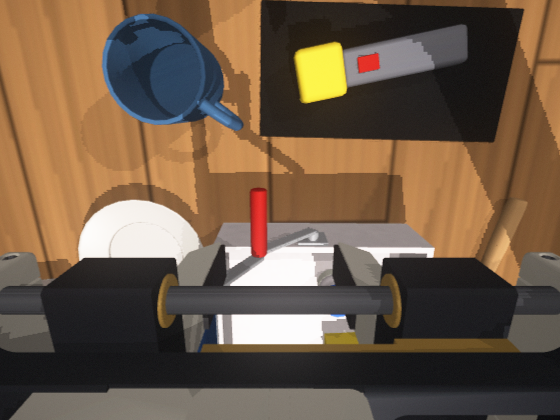

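The pin is at (259,192)-(259,257), about 6 mm farther to +x than I predicted. I'll correct for that, then descend and grip.

To row units: 0.025 m / 0.25 = 0.1, 0.02 m / 0.25 = 0.08.

```bash
python3 drive.py '[[0.004, -0.058, 0.08, 0, 0, 0], [0, 0, 0.1, 0, 0, 0], [0, 0, 0.1, 0, 0, 0], [0, 0, 0.08, 0, 0, 0], [0, 0, 0.04, 0, 0, 0], [0, 0, 0, 0, 0, 0], [0, 0, 0, 0, 0, 0]]'
python3 - <<'E'
from h import *
print(rel([.603,-.289,.114]),'pivot',px('k',313,237,.058))
print('scanner',[px('k',*c,.031)[:2] for c in [(465,26),(467,58)]],[px('k',*c,.039)[:2] for c in [(294,51),(302,103),(347,93),(342,42)]])
E
```

```text
time: 26.08
tool_pos: [0.603, -0.2898, 0.28]
tool_rot: [-3.14, -0.001, -1.584]
contact_force: [0.2, -0.3, 0.0]
opening: 0.0597
grip_force: 0.0
[-0.0009  0.0003  0.007 ] pivot [ 0.5536 -0.2437  0.058 ]
scanner [array([ 0.4149, -0.4389]), array([ 0.4086, -0.4121])] [array([ 0.5722, -0.4185]), array([ 0.5645, -0.3736]), array([ 0.5221, -0.382 ]), array([ 0.5289, -0.4254])]
```

To row units: 0.008 m / 0.25 = 0.032, 0.003 m / 0.25 = 0.012.

```bash
python3 drive.py '[[0, 0, 0.032, 0, 0, 0], [0, 0, 0.012, 0, 0, 0], [0, 0, 0, 0, 0, 0], [0, 0, 0, 0, 0, 0]]'
python3 drive.py '[[0, 0, 0, 0, 0, 0], [0, 0, 0, 0, 0, 0], [0, 0, 0, 0, 0, 0], [0, 0, 0, 0, 0, 0], [0, 0, 0, 0, 0, 0], [0, 0, 0, 0, 0, 0], [0, 0, 0, 0, 0, 0], [0, 0, 0, 0, 0, 0]]' 0.005 10
python3 drive.py '[[0, 0, 0, 0, 0, 0], [0, 0, 0, 0, 0, 0], [0, 0, 0, 0, 0, 0]]'
python3 -c "
from h import *
print(rel([.603,-.289,.110]))"
```

```text
time: 26.42
tool_pos: [0.6032, -0.2894, 0.2677]
tool_rot: [-3.141, -0.0, -1.584]
contact_force: [0.9, 0.8, 0.5]
opening: 0.0598
grip_force: 0.0
time: 27.08
tool_pos: [0.604, -0.2893, 0.2681]
tool_rot: [-3.138, -0.001, -1.584]
contact_force: [3.1, -0.4, -0.3]
opening: 0.0133
grip_force: 10.0
time: 27.33
tool_pos: [0.604, -0.2893, 0.2681]
tool_rot: [-3.138, -0.001, -1.584]
contact_force: [6.1, 0.3, 1.2]
opening: 0.0138
grip_force: 10.0
[-0.0005  0.0015 -0.0009]
```

Gripped with a 13.8 mm opening, which fits the pin. Starting the arc.

To row units: 0.0028 m / 0.25 = 0.0112, 0.0025 m / 0.25 = 0.01.

```bash
python3 drive.py '[[0, 0.01, -0.0076, 0, 0, 0], [0, 0.01, -0.0076, 0, 0, 0], [0, 0.01, -0.0076, 0, 0, 0], [0, 0.01, -0.0076, 0, 0, 0], [0, 0.0112, -0.006, 0, 0, 0], [0, 0.0112, -0.006, 0, 0, 0], [0, 0.0112, -0.006, 0, 0, 0], [0, 0.0112, -0.006, 0, 0, 0]]'
python3 drive.py '[[0, 0.012, -0.004, 0, 0, 0], [0, 0.012, -0.004, 0, 0, 0], [0, 0.012, -0.004, 0, 0, 0], [0, 0.012, -0.004, 0, 0, 0], [0, 0.0124, -0.0016, 0, 0, 0], [0, 0.0124, -0.0016, 0, 0, 0], [0, 0.0124, -0.0016, 0, 0, 0], [0, 0.0124, -0.0016, 0, 0, 0]]'
```

```text
time: 28.0
tool_pos: [0.5838, -0.2888, 0.2838]
tool_rot: [-3.133, -0.002, -1.584]
contact_force: [9.1, 3.5, 8.3]
opening: 0.0136
grip_force: 10.0
time: 28.67
tool_pos: [0.5587, -0.2886, 0.2886]
tool_rot: [-3.135, -0.002, -1.584]
contact_force: [6.9, 2.0, 4.8]
opening: 0.0135
grip_force: 10.0
```

To row units: 0.0031 m / 0.25 = 0.0124, 0.0007 m / 0.25 = 0.0028.

```bash
python3 drive.py '[[0, 0.0124, 0.0004, 0, 0, 0], [0, 0.0124, 0.0004, 0, 0, 0], [0, 0.0124, 0.0004, 0, 0, 0], [0, 0.0124, 0.0004, 0, 0, 0], [0, 0.0124, 0.0028, 0, 0, 0], [0, 0.0124, 0.0028, 0, 0, 0], [0, 0.0124, 0.0028, 0, 0, 0], [0, 0.0124, 0.0028, 0, 0, 0]]'
python3 drive.py '[[0, 0.0116, 0.0048, 0, 0, 0], [0, 0.0116, 0.0048, 0, 0, 0], [0, 0.0116, 0.0048, 0, 0, 0], [0, 0.0116, 0.0048, 0, 0, 0], [0, 0.0108, 0.0068, 0, 0, 0], [0, 0.0108, 0.0068, 0, 0, 0], [0, 0.0108, 0.0068, 0, 0, 0], [0, 0.0108, 0.0068, 0, 0, 0]]'
python3 drive.py '[[0, 0.0092, 0.0084, 0, 0, 0], [0, 0.0092, 0.0084, 0, 0, 0], [0, 0.0092, 0.0084, 0, 0, 0], [0, 0.0092, 0.0084, 0, 0, 0], [0, 0.0076, 0.01, 0, 0, 0], [0, 0.0076, 0.01, 0, 0, 0], [0, 0.0076, 0.01, 0, 0, 0], [0, 0, 0, 0, 0, 0]]'
python3 -c "
from h import *
snap('side','l',(190,120,400,300),3)"
```

```text
time: 29.33
tool_pos: [0.5328, -0.2884, 0.2838]
tool_rot: [-3.14, -0.0, -1.584]
contact_force: [3.7, 2.1, 2.7]
opening: 0.0135
grip_force: 10.0
time: 30.0
tool_pos: [0.51, -0.2882, 0.2713]
tool_rot: [3.141, 0.0, -1.584]
contact_force: [2.6, 2.1, 1.4]
opening: 0.0135
grip_force: 10.0
time: 30.67
tool_pos: [0.4949, -0.288, 0.255]
tool_rot: [3.14, 0.001, -1.584]
contact_force: [1.2, 0.0, -1.8]
opening: 0.0134
grip_force: 10.0
```

View pics/l.png

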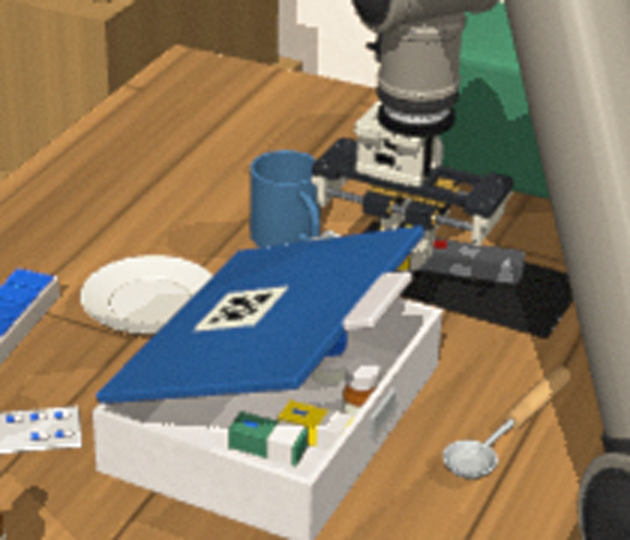

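The lid is partway down at about 20° from shut, unlocked, and the items are visible inside. I'll release the pin, lift, and move above the lid's front.

To row units: -0.037 m / 0.25 = -0.148, -0.035 m / 0.25 = -0.14.

```bash
python3 drive.py '[[0, 0, 0, 0, 0, 0], [0, 0, 0, 0, 0, 0], [0, 0, 0, 0, 0, 0], [0, 0, 0, 0, 0, 0], [0, 0, 0, 0, 0, 0], [0, 0, 0, 0, 0, 0]]' 0.05
python3 drive.py '[[0, 0, -0.12, 0, 0, 0], [0, 0, -0.14, 0, 0, 0], [0, 0, -0.14, 0, 0, 0], [0, 0, -0.14, 0, 0, 0], [0, 0, 0, 0, 0, 0]]'
python3 drive.py '[[-0.148, 0.03, 0, 0, 0, 0], [-0.148, 0.03, 0, 0, 0, 0], [-0.148, 0.03, 0, 0, 0, 0], [-0.148, 0.03, 0, 0, 0, 0], [-0.148, 0, 0, 0, 0, 0], [-0.068, 0, 0, 0, 0, 0], [0, 0, 0, 0, 0, 0]]' 0.0
python3 -c "
from h import *
print(rel([.46,-.086,.084],.178))"
```

```text
time: 31.22
tool_pos: [0.4955, -0.288, 0.2559]
tool_rot: [-3.141, -0.0, -1.584]
contact_force: [0.4, -0.0, -0.3]
opening: 0.0479
grip_force: 0.0
time: 31.63
tool_pos: [0.4963, -0.2885, 0.3985]
tool_rot: [-3.131, -0.008, -1.584]
contact_force: [0.6, -1.1, 0.1]
opening: 0.05
grip_force: 0.0
time: 32.22
tool_pos: [0.4676, -0.0825, 0.391]
tool_rot: [-3.141, 0.001, -1.58]
contact_force: [0.3, -0.1, -1.7]
opening: 0.008
grip_force: 0.0
[0.0039 0.0076 0.129 ]
```

To row units: 0.02 m / 0.25 = 0.08, 0.015 m / 0.25 = 0.06.

```bash
python3 drive.py '[[0.016, 0.028, 0.08, 0, 0, 0], [0, 0, 0.06, 0, 0, 0], [0, 0, 0.032, 0, 0, 0], [0, 0, 0.02, 0, 0, 0], [0, 0, 0.02, 0, 0, 0], [0, 0, 0.02, 0, 0, 0], [0, 0, 0.02, 0, 0, 0], [0, 0, 0.02, 0, 0, 0]]'
python3 drive.py '[[0, 0, 0.02, 0, 0, 0], [0, 0, 0.02, 0, 0, 0], [0, 0, 0.02, 0, 0, 0], [0, 0, 0.02, 0, 0, 0], [0, 0, 0.016, 0, 0, 0], [0, 0, 0.016, 0, 0, 0], [0, 0, 0.016, 0, 0, 0], [0, 0, 0.016, 0, 0, 0]]'
python3 -c "
from h import *
print(rel([.46,-.086,.084],.178))"
```

```text
time: 32.88
tool_pos: [0.4612, -0.0897, 0.3227]
tool_rot: [-3.141, -0.0, -1.584]
contact_force: [-0.1, 0.4, -0.4]
opening: 0.0006
grip_force: 0.1
time: 33.55
tool_pos: [0.4611, -0.0895, 0.2865]
tool_rot: [-3.141, -0.0, -1.584]
contact_force: [-0.8, -0.2, 0.6]
opening: 0.0004
grip_force: 0.1
[-0.0035  0.0012  0.0244]
```

To row units: 0.003 m / 0.25 = 0.012, 0.002 m / 0.25 = 0.008.

```bash
python3 drive.py '[[0, 0, 0.012, 0, 0, 0], [0, 0, 0.012, 0, 0, 0], [0, 0, 0.012, 0, 0, 0], [0, 0, 0.012, 0, 0, 0], [0, 0, 0.012, 0, 0, 0], [0, 0, 0.008, 0, 0, 0], [0, 0, 0.008, 0, 0, 0], [0, 0, 0, 0, 0, 0]]'
python3 -c "
from h import *
snap('side','m',(190,120,400,300),3); print(rel([.46,-.086,.084],.178))"
```

```text
time: 34.22
tool_pos: [0.461, -0.0895, 0.2675]
tool_rot: [3.141, 0.0, -1.584]
contact_force: [-0.1, 0.2, -0.0]
opening: 0.0004
grip_force: 0.0
[-0.0035  0.001   0.0056]
```

View pics/m.png

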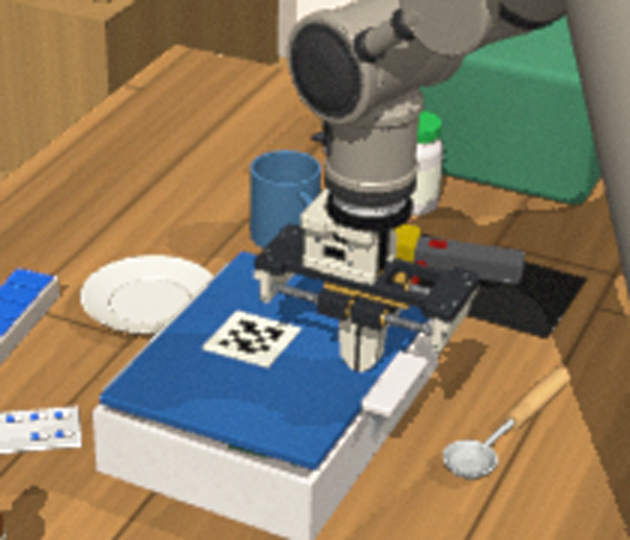

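The lid is nearly shut under the fingertips. I'll press slowly until it seats.

To row units: 0.0015 m / 0.25 = 0.006.

```bash
python3 drive.py '[[0, 0, 0.006, 0, 0, 0], [0, 0, 0.006, 0, 0, 0], [0, 0, 0.006, 0, 0, 0], [0, 0, 0.006, 0, 0, 0], [0, 0, 0, 0, 0, 0]]'
python3 drive.py '[[0, 0, 0.006, 0, 0, 0], [0, 0, 0.006, 0, 0, 0], [0, 0, 0.006, 0, 0, 0], [0, 0, 0, 0, 0, 0]]'
python3 drive.py '[[0, 0, 0.006, 0, 0, 0], [0, 0, 0.006, 0, 0, 0], [0, 0, 0, 0, 0, 0]]'
```

```text
time: 34.68
tool_pos: [0.461, -0.0895, 0.2615]
tool_rot: [3.141, 0.0, -1.584]
contact_force: [0.7, -0.1, 1.1]
opening: 0.001
grip_force: 0.0
time: 35.02
tool_pos: [0.461, -0.0895, 0.26]
tool_rot: [-3.14, -0.001, -1.583]
contact_force: [-8.4, 2.7, 29.3]
opening: 0.0004
grip_force: 14.6
time: 35.27
tool_pos: [0.4608, -0.0894, 0.2597]
tool_rot: [-3.138, -0.002, -1.583]
contact_force: [-17.1, 5.4, 58.0]
opening: 0.0002
grip_force: 29.3
```

Shut: the tip stopped at z = 0.082 and the force rose. Back off, turn, and hover over the scanner.

To row units: -0.035 m / 0.25 = -0.14, -0.02 m / 0.25 = -0.08.

```bash
python3 drive.py '[[0, 0, -0.04, 0, 0, 0], [0, 0, -0.08, 0, 0, 0], [0, 0, -0.14, 0, 0, 0], [0, 0, -0.14, 0, 0, 0], [0, 0, -0.08, 0, 0, 0], [0, 0, 0, 0, 0, 0]]' | head -4
python3 drive.py '[[0, 0, 0, 0, 0, -0.0295], [0, 0, 0, 0, 0, -0.0295], [0, 0, 0, 0, 0, -0.0295], [0, 0, 0, 0, 0, -0.0295], [0, 0, 0, 0, 0, -0.0295], [0, 0, 0, 0, 0, -0.0295], [0, 0, 0, 0, 0, -0.0295], [0, 0, 0, 0, 0, -0.0295]]' 0.07 20 | head -1
python3 drive.py '[[0, 0, 0, 0, 0, -0.0295], [0, 0, 0, 0, 0, -0.0295], [0, 0, 0, 0, 0, -0.0295], [0, 0, 0, 0, 0, -0.0295], [0, 0, 0, 0, 0, -0.0295], [0, 0, 0, 0, 0, -0.0295], [0, 0, 0, 0, 0, -0.0295], [0, 0, 0, 0, 0, 0]]'
python3 -c "
from h import *
print(rel([.4935,-.41,.12]),st()[1].round(3).tolist(),robot.observe()['qpos'].round(2))"
```

```text
time: 35.77
tool_pos: [0.4619, -0.0898, 0.3788]
tool_rot: [-3.133, -0.003, -1.584]
contact_force: [1.7, -0.5, 0.3]
time: 36.43
time: 37.1
tool_pos: [0.4609, -0.0895, 0.3734]
tool_rot: [-3.141, 0.001, 0.19]
contact_force: [-0.1, -0.2, 0.1]
opening: 0.0698
grip_force: 0.0
[-0.0283  0.3211  0.0942] [[0.982, 0.189, -0.001], [0.189, -0.982, 0.001], [-0.001, -0.001, -1.0]] [-0.36  0.27  1.72  0.    1.15  1.03]
```

To row units: 0.04 m / 0.25 = 0.16, 0.02 m / 0.25 = 0.08.

```bash
python3 drive.py '[[-0.014, 0.16, 0, 0, 0, 0], [-0.014, 0.16, 0, 0, 0, 0], [-0.014, 0.16, 0, 0, 0, 0], [-0.014, 0.16, 0, 0, 0, 0], [-0.014, 0.16, 0, 0, 0, 0], [-0.014, 0.16, 0.04, 0, 0, 0], [-0.014, 0.16, 0.08, 0, 0, 0], [-0.014, 0.16, 0.08, 0, 0, 0]]'
python3 drive.py '[[0, 0, 0.08, 0, 0, 0], [0, 0, 0.08, 0, 0, 0], [0, 0, 0, 0, 0, 0], [0, 0, 0, 0, 0, 0]]'
python3 -c "
from h import *
snap('wrist','n'); print(rel([.4935,-.41,.025]),proj('n',[.4935,-.41,.031]))"
```

```text
time: 37.77
tool_pos: [0.492, -0.4056, 0.3263]
tool_rot: [3.141, -0.001, 0.182]
contact_force: [0.9, 0.4, 0.6]
opening: 0.0701
grip_force: 0.0
time: 38.1
tool_pos: [0.4919, -0.4033, 0.2857]
tool_rot: [-3.139, 0.002, 0.184]
contact_force: [-0.2, 1.1, 0.2]
opening: 0.0696
grip_force: 0.0
[-1.000e-04  6.800e-03  1.034e-01] [288.5 215.1]
```

View pics/n.png

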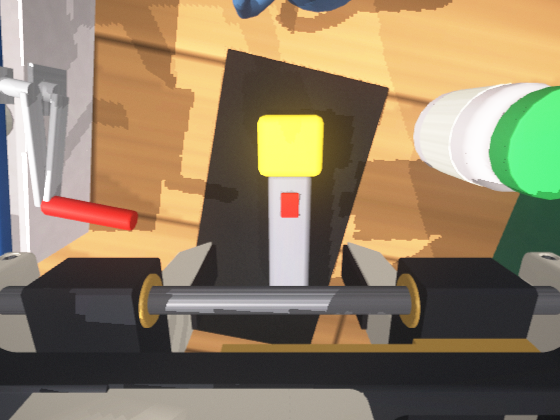

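The scanner is aligned with the tool, with its axis at u≈290 and the head spanning v 115-177; the vitamins jar is clear to the right. Grasp it.

To row units: 0.025 m / 0.25 = 0.1, 0.02 m / 0.25 = 0.08.

```bash
python3 drive.py '[[-0.016, 0.028, 0.1, 0, 0, 0], [0, 0, 0.1, 0, 0, 0], [0, 0, 0.1, 0, 0, 0], [0, 0, 0.08, 0, 0, 0], [0, 0, 0.032, 0, 0, 0], [0, 0, 0, 0, 0, 0], [0, 0, 0, 0, 0, 0]]'
python3 drive.py '[[0, 0, 0, 0, 0, 0], [0, 0, 0, 0, 0, 0], [0, 0, 0, 0, 0, 0], [0, 0, 0, 0, 0, 0], [0, 0, 0, 0, 0, 0], [0, 0, 0, 0, 0, 0], [0, 0, 0, 0, 0, 0], [0, 0, 0, 0, 0, 0]]' 0.02 25
python3 drive.py '[[0, 0, 0, 0, 0, 0], [0, 0, -0.04, 0, 0, 0], [0, 0, -0.12, 0, 0, 0], [0, 0, -0.14, 0, 0, 0], [0, 0, -0.14, 0, 0, 0], [0, 0, -0.12, 0, 0, 0], [0, 0, 0, 0, 0, 0], [0, 0, 0, 0, 0, 0]]'
python3 - <<'E'
from h import *
print(px('n',290,177,.039), px('n',290,115,.039))
p,M=st(); print(rel([.569-.135*np.cos(.187),-.0845-.135*np.sin(.187),.149]))
E
```

```text
time: 38.73
tool_pos: [0.4902, -0.4113, 0.1858]
tool_rot: [3.14, -0.001, 0.186]
contact_force: [1.2, -0.1, 0.9]
opening: 0.0702
grip_force: 0.0
time: 39.4
tool_pos: [0.4896, -0.4112, 0.1844]
tool_rot: [3.141, -0.0, 0.186]
contact_force: [-1.2, 0.5, 3.0]
opening: 0.0339
grip_force: 25.0
time: 40.07
tool_pos: [0.4897, -0.4112, 0.3265]
tool_rot: [3.138, -0.002, 0.186]
contact_force: [0.1, 0.2, -3.0]
opening: 0.0336
grip_force: 25.0
[ 0.5254 -0.4048  0.039 ] [ 0.5685 -0.3964  0.039 ]
[ 0.0031 -0.3068  0.0174]
```

To row units: -0.035 m / 0.25 = -0.14, -0.03 m / 0.25 = -0.12.

```bash
python3 drive.py '[[0, -0.12, 0, 0, 0, 0], [0, -0.14, 0, 0, 0, 0], [0, -0.14, 0, 0, 0, 0], [0, -0.14, 0, 0, 0, 0], [0, -0.14, 0, 0, 0, 0], [0, -0.14, 0, 0, 0, 0], [0, -0.14, 0, 0, 0, 0], [0, -0.14, 0, 0, 0, 0]]'
python3 drive.py '[[0, -0.128, 0.024, 0, 0, 0], [0, 0, 0.024, 0, 0, 0], [0, 0, 0.02, 0, 0, 0], [0, 0, 0, 0, 0, 0], [0, 0, 0, 0, 0, 0], [0, 0, 0, 0, 0, 0]]'
python3 - <<'E'
from h import *
snap('side','o'); snap('wrist','p')
print(rel([.569-.138*np.cos(.187),-.0845-.138*np.sin(.187),.1495]))
im=cv2.imread('pics/o.png')[120:300,190:400]; a=cv2.resize(im,None,fx=2,fy=2,interpolation=cv2.INTER_CUBIC)
b=cv2.resize(cv2.imread('pics/p.png'),None,fx=.65,fy=.65); h=max(a.shape[0],b.shape[0])
f=lambda x:cv2.copyMakeBorder(x,0,h-x.shape[0],0,0,cv2.BORDER_CONSTANT)
cv2.imwrite('pics/op.png',np.hstack([f(a),f(b)]))
E
```

```text
time: 40.73
tool_pos: [0.4374, -0.139, 0.3225]
tool_rot: [-3.139, 0.003, 0.186]
contact_force: [0.9, 0.3, -0.9]
opening: 0.0339
grip_force: 25.0
time: 41.23
tool_pos: [0.433, -0.1104, 0.3069]
tool_rot: [-3.141, 0.0, 0.185]
contact_force: [-0.4, 1.1, -1.2]
opening: 0.0337
grip_force: 25.0
[ 0.0005 -0.     -0.0014]
```

View pics/op.png

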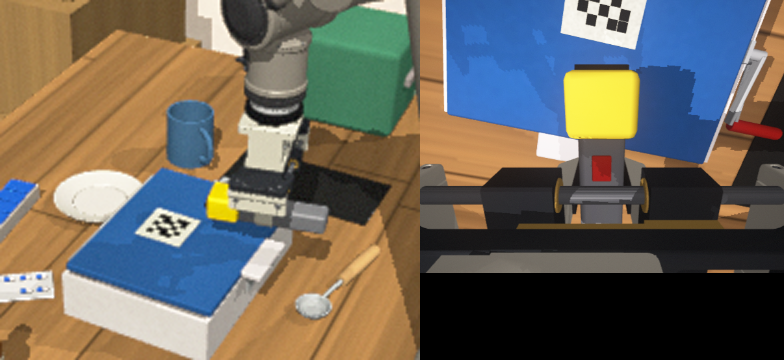

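The lid is fully shut, the scanner is level, and the label is straight ahead of the nose. I'll check the label position numerically.

```bash
python3 - <<'E'
from h import *
print(px('o',274,233.5,.084), 'front edge',px('p',277,61.5,.084))
p,M=st(); o=p+M[:,2]*.159+.003*M[:,0]; print('focus',o+.135*M[:,0]+M[:,2]*(.0225+.043))
E
python3 drive.py '[[0, 0, 0, 0, 0, 0], [0, 0, 0, 0, 0, 0]]'
```

```text
[ 0.5714 -0.0866  0.084 ] front edge [ 0.5387 -0.0897  0.084 ]
focus [ 0.56859577 -0.08493806  0.08263835]
time: 41.5
tool_pos: [0.4328, -0.1098, 0.3073]
tool_rot: [3.141, -0.0, 0.185]
contact_force: [0.6, 0.1, -2.2]
opening: 0.0339
grip_force: 25.0
```

To row units: 0.035 m / 0.25 = 0.14, 0.032 m / 0.25 = 0.128.

```bash
for i in 1 2 3 4; do python3 drive.py '[[0, 0, 0, 0, 0, 0], [0, 0, 0, 0, 0, 0], [0, 0, 0, 0, 0, 0], [0, 0, 0, 0, 0, 0], [0, 0, 0, 0, 0, 0], [0, 0, 0, 0, 0, 0], [0, 0, 0, 0, 0, 0], [0, 0, 0, 0, 0, 0]]' | head -1; done
python3 drive.py '[[0, 0, 0, 0, 0, 0], [0, 0, -0.024, 0, 0, 0], [0, 0.12, -0.024, 0, 0, 0], [0, 0.14, -0.02, 0, 0, 0], [0, 0.14, 0, 0, 0, 0], [0, 0.14, 0, 0, 0, 0], [0, 0.14, 0, 0, 0, 0], [0, 0.14, 0, 0, 0, 0]]'
python3 drive.py '[[0, 0.14, 0, 0, 0, 0], [0, 0.14, 0, 0, 0, 0], [0, 0.128, 0, 0, 0, 0], [0, 0, 0, 0, 0, 0], [0, 0, 0, 0, 0, 0]]'
python3 -c "
from h import *
print(rel([.4896,-.4112,.0254]))"
```

```text
time: 42.17
time: 42.83
time: 43.5
time: 44.17
time: 44.83
tool_pos: [0.4707, -0.3126, 0.3246]
tool_rot: [3.141, -0.0, 0.186]
contact_force: [1.1, 0.3, -1.5]
opening: 0.034
grip_force: 25.0
time: 45.25
tool_pos: [0.4892, -0.4126, 0.3236]
tool_rot: [-3.141, 0.0, 0.184]
contact_force: [0.3, 0.0, -1.9]
opening: 0.0335
grip_force: 25.0
[ 0.0007 -0.0011  0.1392]
```

To row units: 0.035 m / 0.25 = 0.14, 0.03 m / 0.25 = 0.12.

```bash
python3 drive.py '[[0, -0.004, 0.12, 0, 0, 0], [0, 0, 0.14, 0, 0, 0], [0, 0, 0.14, 0, 0, 0], [0, 0, 0.08, 0, 0, 0], [0, 0, 0.04, 0, 0, 0], [0, 0, 0.02, 0, 0, 0], [0, 0, 0, 0, 0, 0], [0, 0, 0, 0, 0, 0]]'
python3 drive.py '[[0, 0, 0.008, 0, 0, 0], [0, 0, 0.004, 0, 0, 0], [0, 0, 0.004, 0, 0, 0], [0, 0, 0, 0, 0, 0], [0, 0, 0, 0, 0, 0]]'
```

```text
time: 45.92
tool_pos: [0.4899, -0.4102, 0.1908]
tool_rot: [3.14, -0.001, 0.187]
contact_force: [-0.2, 0.2, -1.6]
opening: 0.034
grip_force: 25.0
time: 46.33
tool_pos: [0.4894, -0.4102, 0.1854]
tool_rot: [3.141, -0.0, 0.186]
contact_force: [0.3, -0.2, -1.6]
opening: 0.0337
grip_force: 25.0
```

To row units: 0.001 m / 0.25 = 0.004.

```bash
python3 drive.py '[[0, 0, 0.004, 0, 0, 0], [0, 0, 0, 0, 0, 0], [0, 0, 0, 0, 0, 0]]'
python3 drive.py '[[0, 0, 0, 0, 0, 0], [0, 0, 0, 0, 0, 0], [0, 0, 0, 0, 0, 0], [0, 0, 0, 0, 0, 0], [0, 0, 0, 0, 0, 0], [0, 0, 0, 0, 0, 0], [0, 0, 0, 0, 0, 0], [0, 0, 0, 0, 0, 0]]' 0.07
python3 drive.py '[[0, 0, -0.08, 0, 0, 0], [0, 0, -0.14, 0, 0, 0], [0, 0, -0.16, 0, 0, 0], [0, 0, -0.16, 0, 0, 0], [0, 0, -0.16, 0, 0, 0], [0, 0, 0, 0, 0, 0]]'
python3 drive.py '[[-0.16, 0, 0, 0, 0, 0], [-0.16, 0, 0, 0, 0, 0], [-0.16, 0, 0, 0, 0, 0], [0, 0, 0, 0, 0, 0], [0, 0, 0, 0, 0, 0]]'
python3 - <<'E'
from h import *
snap('side','q')
E
```

```text
time: 46.58
tool_pos: [0.4895, -0.4103, 0.1844]
tool_rot: [3.141, -0.0, 0.186]
contact_force: [-0.0, -0.1, -0.2]
opening: 0.0338
grip_force: 25.0
time: 47.25
tool_pos: [0.4894, -0.4101, 0.1841]
tool_rot: [-3.142, -0.0, 0.186]
contact_force: [0.3, 0.3, 0.1]
opening: 0.07
grip_force: 0.0
time: 47.75
tool_pos: [0.4902, -0.4109, 0.3688]
tool_rot: [3.128, -0.009, 0.186]
contact_force: [0.0, -0.8, 0.9]
opening: 0.0701
grip_force: 0.0
time: 48.17
tool_pos: [0.3698, -0.4329, 0.3594]
tool_rot: [3.141, -0.0, 0.183]
contact_force: [0.5, 0.1, 0.1]
opening: 0.07
grip_force: 0.0
```

View pics/q.png

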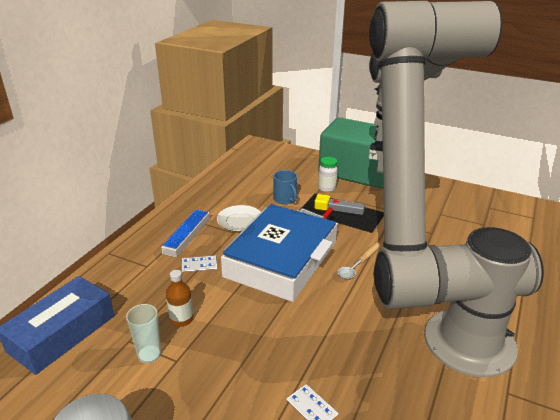

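The lid is shut, the scanner lies flat on its mat around (340,205), the left of the table is clear of cartons and jars, and the bystanders are undisturbed. Handing in.

```bash
python3 -c "
from cell import robot, eyes
print(robot.hand_in())"
```

```text
the job is handed in; nothing more can be done
None
```

The job is handed in with no verdict returned: both cartons and both jars are in the chest, the stay is unlocked and the lid fully shut, the scanner was held about 4 mm from the label centre for over two seconds and laid back on its mat, though pressing the lid home briefly took 58 N on the closed fingertips (under the 120 N wrist limit).

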